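Match two rotor buckets on the latched balance

TASK

The two centrifuge buckets on the locked balance do not weigh the same: make up what the white-lidded one lacks by standing the right two of the three make-up weights on its pan, beside it and directly on the pan. Then squeeze the orange latch tab on the grip of the beam lock, slide the grip one notch to the middle (green-marked) one and let the latch snap in, so that the freed beam settles level. Leave the buckets where they stand and the third weight and the other things on the bench alone.

Things in the scene. Friction and masses are not known exactly. Their poses are not given: they have to be found in the camera images.
- balance: White two-pan balance, fixed. Origin: centre of its foot; x away from the robot (small yaw), y to the left pan, z up. Housing 380 mm along y, x -55..70, 55 high; beam along y, pivot 118 up. In front a 240 mm wide console, x -199..-55; its panel slopes 25 deg, rising away from the robot, 50 high at x -199, 105 at x -81. Behind the grip stands an indicator box: x -85..-57, y +-48, top 198 up.
- pan_left: Left pan: flat rimless steel plate 170 (x) by 125 (y) by 8 mm, centred at x 0, y +140 mm of the balance, top face 150 mm above the bench when the beam is level. It stays level as the beam tilts; where on it a load stands does not matter. Origin 32 mm below the centre of its top face.
- pan_right: Right pan, the same, centred at y = -140 mm of the balance.
- beam (a joint): Beam angle in rad: 0 level, positive when the left pan is higher, stops at +-0.1. The lock holds it level within about 0.01; when free, 10 g of difference tilts it about 0.04 and it settles in about 2 s.
- arrest_grip (a point): Grasp point of the beam lock's grip, 36 mm off the panel, at (-155, -35, 111) mm of the balance at the start. Own axes: x up the slope, y along the slide (to the left), z square out of the panel (25 deg from vertical, towards the robot). Pinch along x, fingers along -z: black block's face at x +15.5, orange tab's outer face at x -20.5 (pressed -15.5); 56 mm long in y, top at z +18.
- arrest (a joint): Travel of the grip along the balance's +y (to the robot's left), m. Notches: 0 (beam locked, start), 0.035 (middle, green mark, beam free), 0.070 (locked again, end of travel). Up to 2.5 mm of play in a notch. Blocked unless the tab is pressed; then slides with 1 to 2 N and stays where left.
- latch_tab (a joint): Travel of the orange tab into the grip, up the slope, in m: 0 snapped into a notch, about 0.004 resting between notches, 0.005 fully pressed (stop). 5 N starts it, 8 N presses it home; let go over a notch it springs out. Pressed past 0.004 the grip can slide.
- free_notch (a point): Point on the panel's surface under the grip's middle when it is in the middle notch; fixed to the balance. A steel notch strip 9 mm high lies on the panel 22 to 40 mm down the slope from the slide line, so keep fingertips at least 10 mm off the panel there.
- bucket_light: Aluminium centrifuge bucket with a white lid, 60 by 100 by 64 mm high, 250 g, standing on the far half of one pan (either one), long side along the balance's y, its centre about 50 mm beyond the pan's centre. Origin: centre of its underside, z up.
- bucket_heavy: The same bucket with a blue lid, 400 g, on the far half of the other pan.
- weight_100: Yellow plastic make-up weight, 100 g: block 80 (x) by 30 (y) by 40 (z) mm with two dark bands, lying on the bench in front of the balance. Origin: centre of its underside.
- weight_50: Green plastic make-up weight, 50 g: block 60 by 28 by 32 mm with two dark bands. Origin: centre of its underside.
- weight_200: Red plastic make-up weight, 200 g: block 100 by 34 by 60 mm with two dark bands. Origin: centre of its underside.
- tube_rack: Pink tube rack full of capped tubes, 90 by 190 by 74 mm, to be left alone. Origin: centre of its underside.
- tip_box: Blue box of white pipette tips, 90 by 125 by 53 mm, to be left alone. Origin: centre of its underside.
- dropper_bottle: Small amber bottle with a black cap, 44 mm across and 85 mm high, to be left alone. Origin: centre of its underside.
Mind the look-alikes: they are no part of the job. What is shaped like the bucket_heavy but red is not meant.

How it is judged:
On the way, in this order (a step that is already met when the one before it is completed fails the run):
1. the yellow or the green weight stands on the white-lidded bucket's pan, let go, with the beam still locked (value of joint arrest below 0.006 m and (((contact force between each of weight_100, bucket_light and pan_left above 0.1 N or contact force between each of weight_100, bucket_light and pan_right above 0.1 N) and contact force between the fingers and weight_100 below 0.05 N) or ((contact force between each of weight_50, bucket_light and pan_left above 0.1 N or contact force between each of weight_50, bucket_light and pan_right above 0.1 N) and contact force between the fingers and weight_50 below 0.05 N))), for 0.2 s.
2. both the yellow and the green weight stand on that pan, let go, with the beam still locked (value of joint arrest below 0.006 m and (contact force between each of weight_100, bucket_light and pan_left above 0.1 N or contact force between each of weight_100, bucket_light and pan_right above 0.1 N) and contact force between the fingers and weight_100 below 0.05 N and (contact force between each of weight_50, bucket_light and pan_left above 0.1 N or contact force between each of weight_50, bucket_light and pan_right above 0.1 N) and contact force between the fingers and weight_50 below 0.05 N), for 0.2 s.
3. the latch tab is held pressed while the grip is between the first and the middle notch (value of joint latch_tab above 0.003 m and value of joint arrest between 0.008 and 0.029 m), for 0.05 s.
4. the grip is latched in the middle notch and the freed beam is level (value of joint arrest between 0.031 and 0.039 m and value of joint latch_tab below 0.0015 m and value of joint beam between -0.025 and 0.025 rad), for 0.3 s.
At the end, for the whole second after the job is handed in: Yellow and green weights rest directly on the pan that carries the white-lidded bucket and the blue-lidded bucket stands on the other pan; the grip is in the middle notch (35 mm of travel, within 4 mm) with the tab snapped out (within 1.5 mm); the beam is level within 0.025 rad and at rest (all of step 4 and (contact force between each of weight_100, bucket_light and pan_left above 0.1 N or contact force between each of weight_100, bucket_light and pan_right above 0.1 N) and (contact force between each of weight_50, bucket_light and pan_left above 0.1 N or contact force between each of weight_50, bucket_light and pan_right above 0.1 N) and ((contact force between bucket_heavy and pan_left above 0.1 N and contact force between bucket_light and pan_right above 0.1 N) or (contact force between bucket_heavy and pan_right above 0.1 N and contact force between bucket_light and pan_left above 0.1 N)) and velocity of joint beam between -0.05 and 0.05 rad/s and linear speed of each of weight_100, weight_50 below 0.03 m/s); the robot touches nothing.
It fails at once if a bucket is shifted by more than 40 mm (distance of any of bucket_light, bucket_heavy from where it was at the start of the episode above 0.04 m).
It fails at once if the red weight or another bystander is shifted by more than 30 mm (distance of any of weight_200, tube_rack, tip_box, dropper_bottle from where it was at the start of the episode above 0.03 m).
It also fails if it takes over 72 s, if anything falls off the work surface, if the arm or the gripper's body presses on something with over 40 N, if the wrist force passes 120 N, or if a joint passes its speed limit or range.

ROBOT

A 6-joint arm with a two-finger parallel gripper is mounted at the origin on the work surface. World frame = base frame: x ahead of the robot, y to its left, z up, the work surface at z = 0. Lengths are in m, angles in rad, forces in N, time in s.
With the tool pointing down it reaches from about 0.35 to 0.975 m from the base axis. Payload 4.9 kg.
Tool frame: the origin (TCP) lies where the fingers leave the gripper's body, on its centre line; the fingertips stand 73 mm ahead of it and the grasp point (between the pads) lies 54 mm ahead of it; z points along the fingers, y is the direction in which the jaws open and shut (so a half turn about z gives the same grasp; the last joint's range is limited). The gripper opens to 85 mm and grips with 20 to 120 N. Pads are 22 mm wide; open, the fingers measure 114 mm over their backs; the gripper's body (76 mm by 85 mm) begins 54 mm behind the grasp point. The pads swing forward as they close: fully open they stand 13 mm farther back than shut.
Start: joints at [-1.38, 0.053, 1.613, -0, 1.476, -0.119], TCP at [0.191, -0.595, 0.304] pointing down, gripper open.
Joint ranges: [-3.01, 3.01], [-1.01, 2.22], [0.06, 2.58], [-1.02, 4.17], [0.09, 2.62], [-3.14, 3.14]. Speed limits (rad/s): [2.57, 2.57, 3.14, 3.14, 3.14, 3.14].

INTERFACE

Orientations are given as a rotation vector (axis times angle).
In Python, from station import monitor, vision, workorder gives the robot as it stands.
- The arm moves only by the tool arm_command, never from a script. Its argument "rows" is text: rows parted by semicolons, each of 6 numbers parted by spaces: the shift along the world's x, y, z in mm, then the turn, a rotation vector about the world's x, y, z in degrees. In form: tx ty tz wx wy wz; .... A call has 1 to 12 rows; each row is the pose to reach, as a shift and turn from the pose measured when the call began; what a row does not reach only later rows make up. A row lasts 1/8 s, in which the tool goes at most 62.5 mm and 10.7 degrees, less where a joint would pass 70% of its speed; a pose out of reach is approached as far as the arm can. A call with a gripper value outside its range is refused whole. "jaw" is the opening, from 0 (shut) to 1 (fully open), set as the call begins (left out, the last holds). The fingers move at their own pace and stop on an object; "squeeze" is the grip in N (left out, the last holds). Time passes only in rows, so rows that repeat a pose let the fingers close. It gives the time, the measured TCP pose, the force and the opening at its end, in the units of the state.
- monitor.get_obs(): the state, without advancing time (a new reading comes with each control period).
- vision.get_image(name): name is "side" or "top"; returns a dict with "frame" (400x640x3 uint8, red, green, blue), "vfov" (degrees; the focal length in pixels is half the picture's height over the tangent of half this angle, whatever the lens; pixels are square), "cx", "cy" (the principal point, pixels), "R" (3x3) and "t" (3): a world point X has camera coordinates R X + t. Camera axes: x right, y down, z forward; pixel columns grow to the right and rows downward; lengths in m; the calibration is good to about 2 mm. A picture is of the moment at which its call begins. There is no depth.
- workorder.finish_job(): hands the job in, once; it reports no verdict.
The state is a dict: "t": time; "q": joint angles; "dq": joint speeds; "effort": joint torques, N m; "tool_pos": TCP position; "tool_rot": TCP orientation; "contact_force": force on the tool from outside, world axes, zero at the start; "wrist_torque": the same for the moment, N m; "opening": finger opening in m.
Only numpy, scipy, OpenCV 4.12 (cv2) and the standard library are available. Lean on these libraries where they do the work, as an engineer would, in place of code of your own. Each camera call takes 0.05 s, during which the arm holds its last target. There are 200 camera calls.

## Working session

There is one attempt and no reset: what is moved stays moved. The work goes in short steps, Python scripts to look and compute and a tool call to move; the robot and the scene stay as the last step left them, time stands still between calls to the robot, and variables do not carry over. Pictures are saved under pics/ and viewed, about 8 in all and at most 12, crops included, and the job is handed in when it is done.

Besides the shell and the picture viewer there is one more tool, called after "Request:" by a JSON object that holds its "api" and its "payload". arm_command: Moves the arm, as the interface text tells. Its arguments: {"type":"object","properties":{"rows":{"type":"string"},"jaw":{"type":"number"},"squeeze":{"type":"number"}},"required":["rows"]}

```bash
ls; mkdir -p pics; cat > h.py <<'E'
import numpy as np, cv2
from station import monitor, vision, workorder
from scipy.spatial.transform import Rotation as Rn
def img(n): return vision.get_image(n)
def K(d):
    f=200/np.tan(np.radians(d['vfov'])/2); return f
def ray(d,u,v):
    f=K(d);R=np.array(d['R']);t=np.array(d['t'])
    return -R.T@t, R.T@np.array([(u-d['cx'])/f,(v-d['cy'])/f,1])
def onz(d,u,v,z):
    o,r=ray(d,u,v); return o+r*(z-o[2])/r[2]
def proj(d,X):
    c=np.array(d['R'])@np.array(X)+np.array(d['t']); f=K(d); return np.round([f*c[0]/c[2]+d['cx'],f*c[1]/c[2]+d['cy']],1)
def save(d,name,box=None,s=1):
    im=d['frame'][:,:,::-1]
    if box: im=im[box[1]:box[3],box[0]:box[2]]
    cv2.imwrite('pics/'+name,cv2.resize(im,None,fx=s,fy=s,interpolation=cv2.INTER_CUBIC))
E
python3 - <<'E'
from h import *
for n in('top','side'):
    d=img(n); save(d,n+'0.png'); print(n,d['vfov'],d['cx'],d['cy'],np.round(d['R'],3).tolist(),np.round(d['t'],3))
    np.save(n+'0.npy',d,allow_pickle=True)
print(monitor.get_obs())
E
```

```text
pics
top 45.33623228400562 322.5982083128017 200.38491514304 [[-0.025, -1.0, 0.006], [-0.99, 0.024, -0.14], [0.139, -0.009, -0.99]] [-0.007  0.614  1.529]
side 47.88270473268389 326.482992138579 197.20228154495706 [[0.95, -0.313, 0.002], [-0.226, -0.691, -0.686], [0.216, 0.651, -0.727]] [-0.588  0.217  1.112]
{'t': 0.1, 'q': array([-1.38001720e+00,  5.33462914e-02,  1.61420253e+00, -4.29286584e-06,
        1.47600361e+00, -1.18993086e-01]), 'dq': array([ 0.00223648, -0.00091211, -0.00182233,  0.00116779,  0.00230865,
       -0.0004444 ]), 'effort': array([ 1.10144778e-03, -3.94903135e+01, -3.71362209e+01, -7.81848416e-05,
        3.88984787e-03, -1.91357351e-06]), 'tool_pos': array([ 0.19044505, -0.59481226,  0.30272406]), 'tool_rot': array([-3.10204996e+00, -4.84344397e-01,  1.17104858e-04]), 'contact_force': array([ 0.53757278, -0.60631125, -0.07087493]), 'wrist_torque': array([0.03821523, 0.05182913, 0.02982339]), 'opening': 0.08526092471288127}
```

View pics/top0.png

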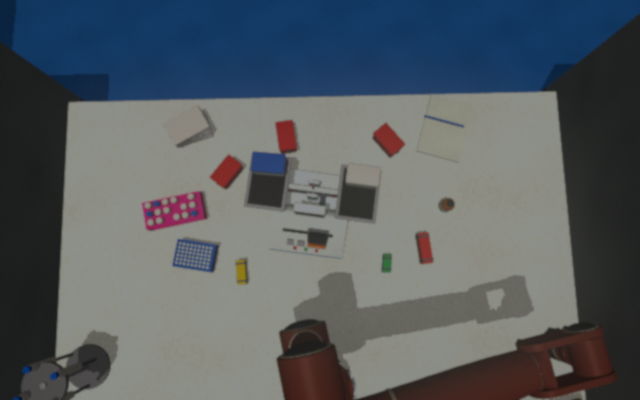

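View pics/side0.png

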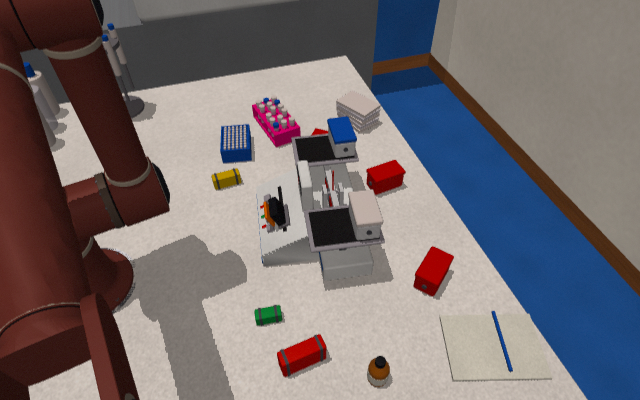

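Top view: the white-lidded bucket is at (362,175) on the right pan and the blue-lidded one at (268,162) on the left pan. The yellow weight is at (241,270), green at (387,262), red weight at (425,247). The three red-lidded look-alikes at (287,135), (388,140) and (227,170) are on the bench and not meant. I'll measure next and confirm with a crop.

```bash
cat > m.py <<'E'
from h import *
def blob(d,lo,hi,box,z):
    hsv=cv2.cvtColor(d['frame'],cv2.COLOR_RGB2HSV); m=cv2.inRange(hsv,np.array(lo),np.array(hi))
    k=np.zeros_like(m); k[box[1]:box[3],box[0]:box[2]]=m[box[1]:box[3],box[0]:box[2]]
    k=cv2.morphologyEx(k,cv2.MORPH_CLOSE,np.ones((7,7)))
    c=max(cv2.findContours(k,0,2)[0],key=cv2.contourArea)
    P=np.array([onz(d,u,v,z)[:2] for u,v in c[:,0,:]],np.float32)
    r=cv2.minAreaRect(P*1000); return c[:,0].mean(0),cv2.boundingRect(c),r
E
python3 - <<'E'
from m import *
d=np.load('top0.npy',allow_pickle=True).item(); s=np.load('side0.npy',allow_pickle=True).item()
for nm,lo,hi,bt,bs,z in [('yel',(20,120,60),(34,255,255),(225,250,260,290),(205,165,245,195),.04),('grn',(45,100,40),(80,255,255),(375,245,400,280),(250,300,290,330),.032)]:
    print(nm,'top',blob(d,lo,hi,bt,z)); print(nm,'side',blob(s,lo,hi,bs,z))
save(d,'bal.png',(235,140,395,265),5); save(s,'balside.png',(245,110,395,290),3.3)
E
```

```text
yel top (array([241.6875, 271.375 ]), (236, 260, 11, 24), ((389.3934631347656, 245.4617919921875), (74.4672622680664, 29.37191390991211), 3.390719413757324))
yel side (array([225.95348837, 178.69767442]), (212, 168, 29, 22), ((386.59295654296875, 227.49179077148438), (79.96491241455078, 66.91682434082031), 2.979701280593872))
grn top (array([386.41176471, 263.17647059]), (383, 255, 8, 17), ((404.9087219238281, -224.730224609375), (22.763216018676758, 51.81282424926758), 87.43868255615234))
grn side (array([268.16666667, 314.63333333]), (255, 305, 27, 20), ((401.83489990234375, -235.0818634033203), (40.2786979675293, 58.406272888183594), 84.20343780517578))
```

View pics/bal.png

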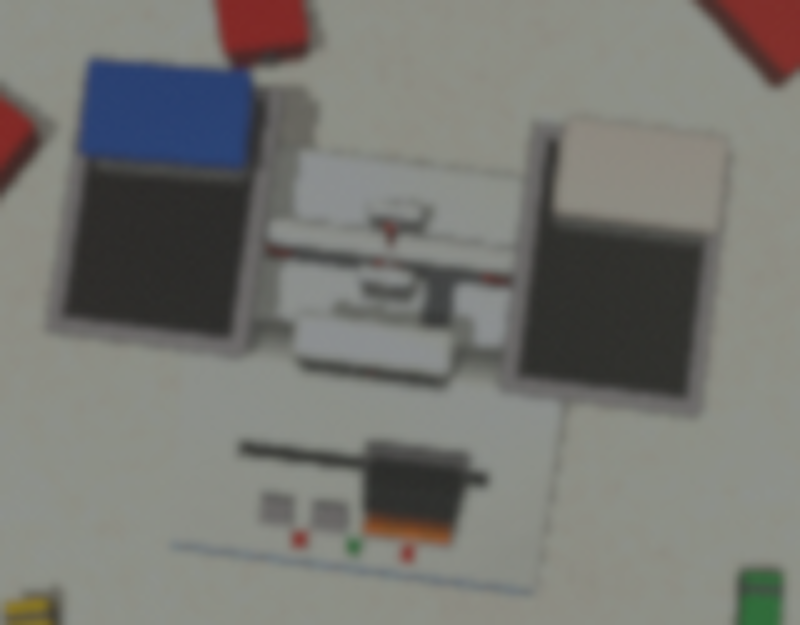

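View pics/balside.png

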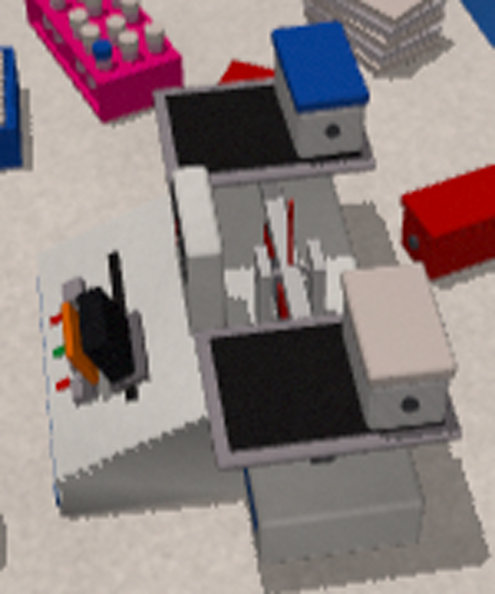

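The crops confirm the buckets: white lid on the right pan, blue lid on the left pan. The grip (orange and black) is at top-view pixel (318,238), in the right-hand notch. Next I'll get the balance pose from the pan corners.

```bash
cat > b.py <<'E'
from m import *
from scipy.optimize import least_squares
d=np.load('top0.npy',allow_pickle=True).item(); s=np.load('side0.npy',allow_pickle=True).item()
# (view, crop px, balance point)
T=lambda x,y:(d,235+x/5,140+y/5); S=lambda x,y:(s,245+x/3.3,110+y/3.3)
obs=[(T(503,390),(-.085,-.0775,.15)),(T(700,415),(-.085,-.2025,.15)),(T(537,122),(.085,-.0775,.15)),
(T(50,331),(-.085,.2025,.15)),(T(246,353),(-.085,.0775,.15)),
(S(197,333),(-.085,-.0775,.15)),(S(217,463),(-.085,-.2025,.15)),(S(460,432),(.085,-.2025,.15)),(S(154,92),(-.085,.2025,.15)),(S(172,182),(-.085,.0775,.15))]
def W(p,X):
    c,sn=np.cos(p[2]),np.sin(p[2]); return np.array([p[0]+c*X[0]-sn*X[1],p[1]+sn*X[0]+c*X[1],X[2]])
def res(p): return np.concatenate([proj(o[0],W(p,X))-np.array(o[1:]) for o,X in obs])
E
python3 - <<'E'
from b import *
r=least_squares(res,[.6,0,0],diff_step=1e-3,x_scale=[.1,.1,.1]); print(r.x,np.degrees(r.x[2]),np.round(r.fun.reshape(-1,2),1).tolist())
np.save('bal.npy',r.x); p=r.x
G=W(p,(-.155,-.035,.111)); print('grip',G,'top',proj(d,G),'side',proj(s,G))
print('panR',W(p,(0,-.14,.15)))
E
```

```text
[0.6328125 0.        0.       ] 0.0 [[5.9, -1.5], [7.5, -7.5], [-2.6, -2.6], [4.4, 12.5], [6.4, 7.1], [3.5, 4.8], [13.7, 6.3], [11.0, -3.3], [-12.4, 5.5], [-6.0, 7.7]]
grip [ 0.4778125 -0.035      0.111    ] top [327.9 240.6] side [276.5 220.4]
panR [ 0.6328125 -0.14       0.15     ]
```

```bash
sed -i 's/return np.round(\[f\*c\[0\]\/c\[2\]+d\[.cx.\],f\*c\[1\]\/c\[2\]+d\[.cy.\]\],1)/return np.array([f*c[0]\/c[2]+d["cx"],f*c[1]\/c[2]+d["cy"]])/' h.py
python3 - <<'E'
from b import *
r=least_squares(res,[.6,0,0]); print(r.x,np.degrees(r.x[2]),np.round(r.fun.reshape(-1,2),1).tolist())
np.save('bal.npy',r.x); p=r.x
for n,q in (('c',(-.155,-.035,.111)),):
    G=W(p,q); print('grip',G,'top',proj(d,G),'side',proj(s,G))
print('panR',W(p,(0,-.14,.15)))
for y in (-.03,-.055,): print(W(p,(-.0, -.14+y,.15)))
# weights: contour corners in both views
for nm,X in(('yel',(.389,.245,.02)),('grn',(.405,-.226,.016))): print(nm,proj(d,X),proj(s,X))
for v,n,bx in ((s,'wy',(205,160,250,195)),(s,'wg',(245,298,290,330)),(d,'ty',(228,250,256,290)),(d,'tg',(375,245,400,280))):
    im=v['frame'][bx[1]:bx[3],bx[0]:bx[2],::-1]; cv2.imwrite(f'pics/{n}.png',im)
ims=[cv2.resize(cv2.imread(f'pics/{n}.png'),(400,300),interpolation=cv2.INTER_NEAREST) for n in('wy','wg','ty','tg')]
cv2.imwrite('pics/wts.png',np.vstack([np.hstack(ims[:2]),np.hstack(ims[2:])]))
E
```

```text
[ 0.63986021  0.00635361 -0.1599723 ] -9.165737802144925 [[-0.9, 0.0], [0.5, 0.5], [-0.5, -0.6], [-1.3, -0.5], [0.1, 0.6], [-0.7, -1.0], [0.2, 1.2], [1.2, 1.1], [0.1, -1.1], [-0.4, 1.4]]
grip [ 0.48126412 -0.00350941  0.111     ] top [317.77362454 239.70670457] side [274.78628135 211.00058595]
panR [ 0.61755949 -0.13185883  0.15      ]
[ 0.61278077 -0.16147578  0.15      ]
[ 0.60879849 -0.18615657  0.15      ]
yel [242.33848328 271.55939154] [227.18898348 179.13486228]
grn [386.21073659 262.98271826] [268.88309442 314.52244212]
```

View pics/wts.png

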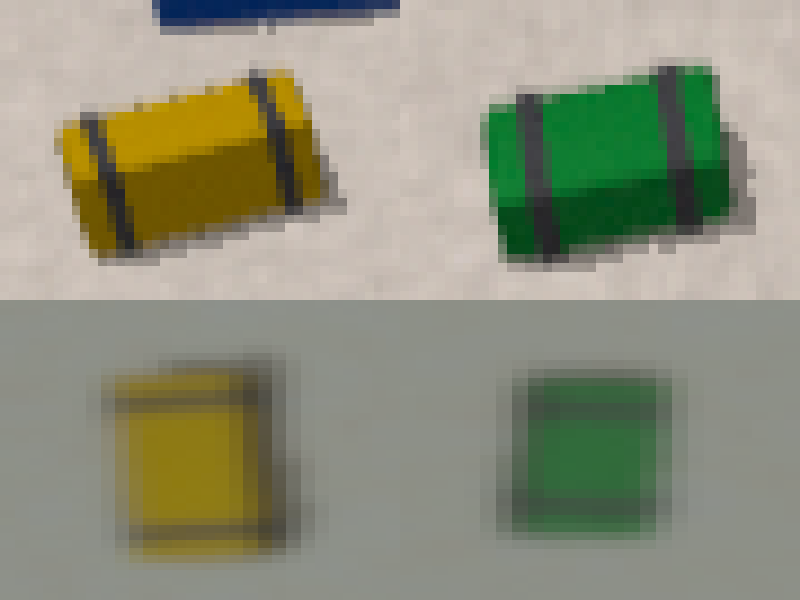

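```bash
python3 - <<'E'
from b import *
def fit(name,L,B,H,so,sc,S6,to,tc,T4,x0):
    l,b=L/2,B/2
    Xs=[(-l,b,H),(l,b,H),(l,-b,H),(-l,-b,H),(-l,-b,0),(l,-b,0)]
    Xt=[(l,b,H),(l,-b,H),(-l,-b,H),(-l,b,H)]
    o=[(s,so[0]+u/sc[0],so[1]+v/sc[1],X) for (u,v),X in zip(S6,Xs)]+[(d,to[0]+u/tc[0],to[1]+v/tc[1],X) for (u,v),X in zip(T4,Xt)]
    f=lambda p:np.concatenate([proj(a,W(p,X))-[u,v] for a,u,v,X in o])
    r=least_squares(f,x0); print(name,np.round(r.x,4),np.degrees(r.x[2]),np.round(r.fun.reshape(-1,2),1).tolist())
fit('yel',.08,.03,.04,(205,160),(8.89,8.57),[(60,130),(290,70),(310,135),(80,190),(98,255),(322,200)],(228,250),(14.29,7.5),[(108,75),(245,70),(265,245),(130,255)],[.389,.245,0])
fit('grn',.06,.028,.032,(245,298),(8.89,9.375),[(85,107),(312,67),(325,160),(97,198),(108,262),(330,215)],(375,245),(16,8.57),[(125,75),(265,75),(255,235),(108,235)],[.405,-.225,0])
from m import blob
print(blob(d,(105,120,60),(125,255,255),(165,230,225,275),.05))
E
```

```text
yel [0.3884 0.2448 0.0594] 3.4018598498794757 [[-0.4, -0.6], [0.4, -0.4], [0.6, -1.6], [-0.5, -1.0], [-0.1, 1.1], [1.1, 0.5], [0.5, -0.3], [0.1, -0.4], [0.3, 1.3], [0.4, 0.8]]
grn [ 0.4041 -0.227  -0.1093] -6.260978284742005 [[-0.4, -0.8], [0.1, -1.4], [0.3, -0.5], [-0.5, 0.4], [-0.2, 0.3], [0.7, 0.4], [0.7, -0.2], [0.5, 0.6], [-0.0, 0.5], [0.6, -0.3]]
(array([202.84, 253.12]), (179, 240, 37, 31), ((445.6785583496094, 391.8222961425781), (121.02680206298828, 82.40470123291016), 79.18407440185547))
```

Request:
{"api": "arm_command", "payload": {"rows": "40 60 -20 0 0 -6; 80 120 -40 0 0 -12; 115 180 -60 0 0 -18; 150 240 -80 0 0 -24; 180 300 -100 0 0 -24; 213 368 -120 0 0 -24; 213 368 -120 0 0 -24; 213 368 -120 0 0 -24; 213 368 -120 0 0 -24; 213 368 -120 0 0 -24", "jaw": 0.75, "squeeze": 30}}

```text
t: 1.35
tool_pos: [0.4034, -0.2281, 0.1834]
tool_rot: [-3.136, 0.174, -0.002]
contact_force: [-0.5, 0.3, -0.0]
opening: 0.0644
```

Request:
{"api": "arm_command", "payload": {"rows": "1 1 -50 0 0 0; 1 1 -80 0 0 0; 1 1 -95 0 0 0; 1 1 -105 0 0 0; 1 1 -105 0 0 0; 1 1 -105 0 0 0"}}

```text
t: 2.1
tool_pos: [0.4051, -0.2278, 0.0796]
tool_rot: [3.136, -0.174, 0.005]
contact_force: [-0.3, -0.6, 0.4]
opening: 0.0641
```

Request:
{"api": "arm_command", "payload": {"rows": "0 0 0 0 0 0; 0 0 0 0 0 0; 0 0 0 0 0 0; 0 0 0 0 0 0; 0 0 0 0 0 0; 0 0 0 0 0 0", "jaw": 0}}

```text
t: 2.85
tool_pos: [0.4056, -0.2282, 0.0805]
tool_rot: [3.136, -0.174, 0.007]
contact_force: [-0.2, -0.4, 5.6]
opening: 0.0273
```

Request:
{"api": "arm_command", "payload": {"rows": "0 0 30 0 0 0; 0 0 80 0 0 0; 0 0 130 0 0 0; 0 0 180 0 0 0; 0 0 210 0 0 0; 0 0 210 0 0 0; 0 0 210 0 0 0"}}

```text
t: 3.72
tool_pos: [0.4051, -0.2277, 0.2885]
tool_rot: [-3.136, 0.174, -0.003]
contact_force: [-0.3, -0.4, -0.9]
opening: 0.0275
```

```bash
python3 - <<'E'
from b import *
p=np.load('bal.npy')
print('green tgt',W(p,(-.038,-.105,.15)),'yel tgt',W(p,(-.038,-.178,.15)))
s=img('side'); save(s,'g1.png',(150,60,400,330),2)
print(monitor.get_obs()['tool_pos'])
E
```

```text
green tgt [ 0.58561987 -0.09125266  0.15      ] yel tgt [ 0.57399163 -0.16332058  0.15      ]
[ 0.40492641 -0.22763083  0.28796264]
```

View pics/g1.png

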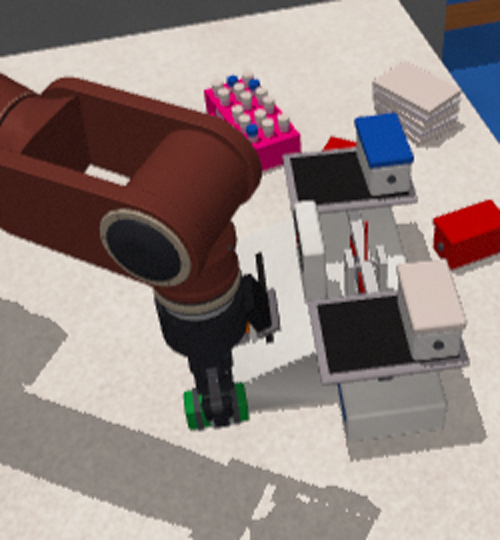

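The green weight is held in the gripper, at crop pixel (215,408). Carrying it to the inner side of the right pan.

Request:
{"api": "arm_command", "payload": {"rows": "40 30 0 0 0 -1; 80 60 0 0 0 -2; 120 90 0 0 0 -3; 155 116 0 0 0 -3; 181 136 0 0 0 -3; 181 136 0 0 0 -3; 181 136 0 0 0 -3; 181 136 -20 0 0 -3; 181 136 -35 0 0 -3; 181 136 -46 0 0 -3; 181 136 -46 0 0 -3; 181 136 -46 0 0 -3"}}

```text
t: 5.28
tool_pos: [0.5861, -0.0918, 0.2424]
tool_rot: [-3.13, 0.256, -0.002]
contact_force: [1.0, 1.8, 0.2]
opening: 0.0279
```

```bash
python3 - <<'E'
from b import *
s=img('side'); save(s,'g2.png',(250,110,400,270),4)
print(monitor.get_obs()['tool_pos'],monitor.get_obs()['contact_force'])
E
```

```text
[ 0.58631188 -0.09176058  0.24279985] [ 0.45699182  0.32846004 -0.82081312]
```

View pics/g2.png

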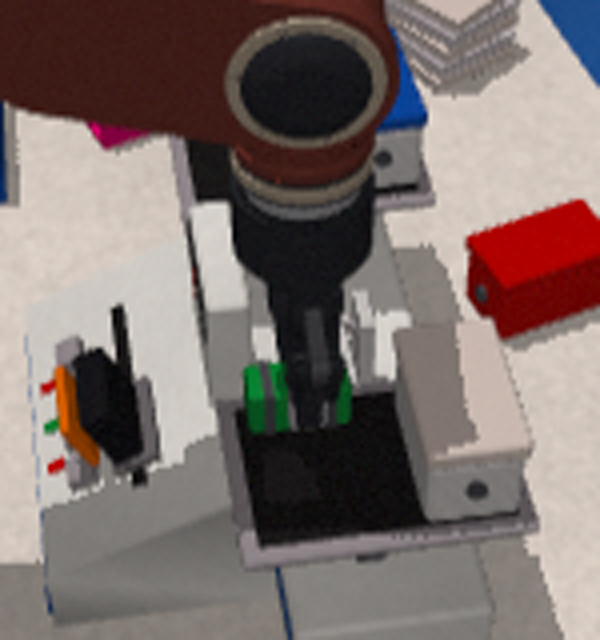

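Green hangs about 12 mm above the pan's near inner area, with its near bottom corner at crop (247,432). Lowering it.

Request:
{"api": "arm_command", "payload": {"rows": "-1 -3 -5 0 0 0; -1 -3 -9 0 0 0; -1 -3 -12 0 0 0; -1 -3 -12 0 0 0; -1 -3 -12 0 0 0"}}

```text
t: 5.95
tool_pos: [0.5853, -0.0947, 0.2308]
tool_rot: [-3.13, 0.256, -0.004]
contact_force: [0.2, -0.1, -0.0]
opening: 0.0275
```

Request:
{"api": "arm_command", "payload": {"rows": "0 0 -1 0 0 0; 0 0 -2 0 0 0; 0 0 -2 0 0 0"}}

```text
t: 6.32
tool_pos: [0.5854, -0.0947, 0.2298]
tool_rot: [-3.13, 0.256, -0.004]
contact_force: [-3.0, 0.4, 5.7]
opening: 0.0273
```

Contact is 5.7 N, so I'll release and go back up.

Request:
{"api": "arm_command", "payload": {"rows": "0 0 0 0 0 0; 0 0 0 0 0 0; 0 0 0 0 0 0; 0 0 0 0 0 0; 0 0 0 0 0 0", "jaw": 0.55}}

```text
t: 6.95
tool_pos: [0.5854, -0.0947, 0.2297]
tool_rot: [-3.13, 0.256, -0.004]
contact_force: [0.2, 0.1, 0.1]
opening: 0.047
```

Request:
{"api": "arm_command", "payload": {"rows": "0 0 20 0 0 0; 0 0 50 0 0 0; 0 0 90 0 0 0; 0 0 120 0 0 0; -30 50 120 0 0 3; -60 100 110 0 0 6; -90 150 90 0 0 9; -120 200 60 0 0 12; -150 250 30 0 0 12; -180 300 -10 0 0 12; -196 339 -40 0 0 12; -196 339 -40 0 0 12"}}

```text
t: 8.45
tool_pos: [0.3867, 0.246, 0.1879]
tool_rot: [3.14, 0.081, -0.003]
contact_force: [-0.0, 0.5, 0.5]
opening: 0.0469
```

```bash
python3 - <<'E'
from b import *
print(monitor.get_obs()['tool_pos'],monitor.get_obs()['tool_rot'])
s=img('side'); save(s,'g3.png',(195,110,395,270),4)
E
```

```text
[0.38669922 0.24595705 0.1879181 ] [ 3.14037074e+00  8.05480795e-02 -2.83474038e-03]
```

View pics/g3.png

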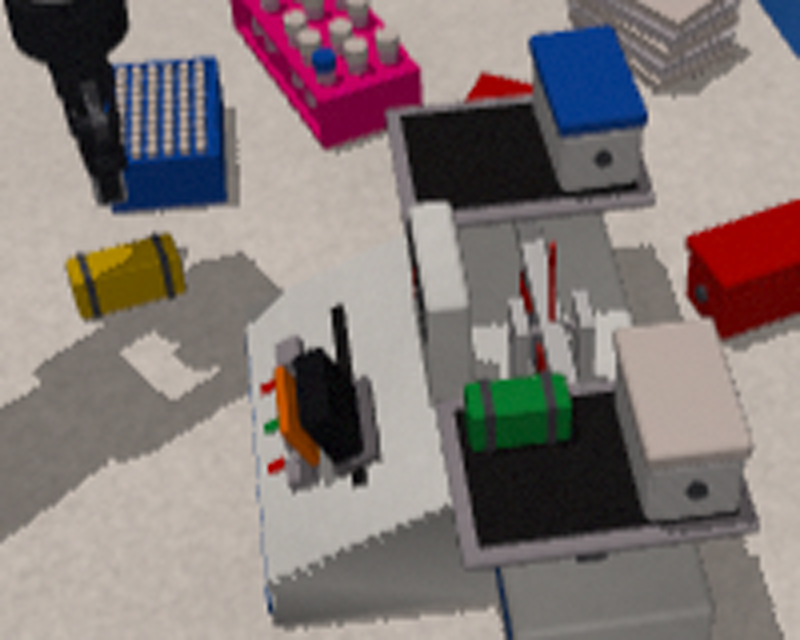

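Green stands well on the right pan at crop (518,412), clear of the rims and bucket. Next is yellow.

Request:
{"api": "arm_command", "payload": {"rows": "2 -1 -20 0 0 0; 2 -1 -50 0 0 0; 2 -1 -80 0 0 0; 2 -1 -100 0 0 0; 2 -1 -106 0 0 0; 2 -1 -106 0 0 0; 2 -1 -106 0 0 0", "jaw": 0.75}}

```text
t: 9.38
tool_pos: [0.3915, 0.2446, 0.085]
tool_rot: [-3.139, -0.077, -0.006]
contact_force: [0.9, 0.5, -0.2]
opening: 0.0639
```

Request:
{"api": "arm_command", "payload": {"rows": "0 0 0 0 0 0; 0 0 0 0 0 0; 0 0 0 0 0 0; 0 0 0 0 0 0; 0 0 0 0 0 0; 0 0 0 0 0 0", "jaw": 0}}

```text
t: 10.12
tool_pos: [0.3923, 0.245, 0.0861]
tool_rot: [-3.139, -0.077, -0.009]
contact_force: [-1.1, -0.2, 6.4]
opening: 0.0298
```

Request:
{"api": "arm_command", "payload": {"rows": "0 0 30 0 0 0; 0 0 80 0 0 0; 0 0 130 0 0 0; 0 0 180 0 0 0; 0 0 230 0 0 0; 0 0 240 0 0 0; 0 0 240 0 0 0"}}

```text
t: 11.0
tool_pos: [0.3921, 0.245, 0.3253]
tool_rot: [-3.139, -0.078, -0.008]
contact_force: [-0.1, 0.4, -1.4]
opening: 0.0293
```

Request:
{"api": "arm_command", "payload": {"rows": "20 -45 0 0 0 -2; 41 -90 0 0 0 -4; 62 -137 0 0 0 -6; 83 -184 0 0 0 -8; 104 -231 0 0 0 -10; 125 -278 0 0 0 -12; 146 -325 0 0 0 -12; 167 -370 0 0 0 -12; 185 -409 0 0 0 -12; 185 -409 0 0 0 -12; 185 -409 0 0 0 -12"}}

```text
t: 12.38
tool_pos: [0.5762, -0.1635, 0.3224]
tool_rot: [-3.128, 0.251, -0.001]
contact_force: [0.0, -0.4, -1.0]
opening: 0.0295
```

Request:
{"api": "arm_command", "payload": {"rows": "0 0 -30 0 0 0; 0 0 -55 0 0 0; 0 0 -73 0 0 0; 0 0 -73 0 0 0; 0 0 -73 0 0 0"}}

```text
t: 13.0
tool_pos: [0.5766, -0.1633, 0.2505]
tool_rot: [-3.129, 0.25, -0.003]
contact_force: [0.2, 0.1, 0.3]
opening: 0.0296
```

```bash
python3 - <<'E'
from b import *
s=img('side'); save(s,'y2.png',(250,110,400,270),4)
print(monitor.get_obs()['tool_pos'],monitor.get_obs()['contact_force'])
E
```

```text
[ 0.57680643 -0.16348534  0.25095521] [ 0.05226668 -0.4012173  -1.19027256]
```

View pics/y2.png

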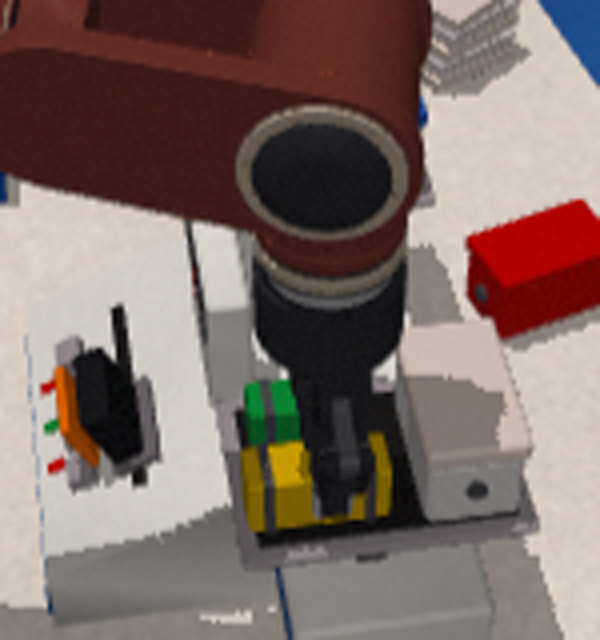

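Yellow is above the outer part of the pan, near corner at crop (247,532), clear of the green weight and the bucket. I'll nudge it 3 mm inward and lower it.

Request:
{"api": "arm_command", "payload": {"rows": "3 3 -6 0 0 0; 3 3 -10 0 0 0; 3 3 -13 0 0 0; 3 3 -15 0 0 0; 3 3 -16 0 0 0; 3 3 -16 0 0 0"}}

```text
t: 13.8
tool_pos: [0.5799, -0.1606, 0.2357]
tool_rot: [-3.129, 0.251, -0.005]
contact_force: [-2.8, 0.2, 3.9]
opening: 0.0295
```

Request:
{"api": "arm_command", "payload": {"rows": "0 0 0 0 0 0; 0 0 0 0 0 0; 0 0 0 0 0 0; 0 0 0 0 0 0; 0 0 0 0 0 0", "jaw": 0.52}}

```text
t: 14.42
tool_pos: [0.5799, -0.1605, 0.2356]
tool_rot: [-3.129, 0.251, -0.005]
contact_force: [-0.2, 0.0, 1.2]
opening: 0.0442
```

Request:
{"api": "arm_command", "payload": {"rows": "0 0 20 0 0 0; 0 0 50 0 0 0; 0 0 90 0 0 0; 0 0 120 0 0 0; -40 40 120 0 0 0; -80 80 120 0 0 0; -120 125 120 0 0 0; -155 165 110 0 0 0; -155 165 110 0 0 0; -155 165 110 0 0 0"}}

```text
t: 15.68
tool_pos: [0.4252, 0.0043, 0.3472]
tool_rot: [-3.13, 0.25, -0.009]
contact_force: [-0.3, 1.1, 0.0]
opening: 0.0444
```

```bash
cat > g.py <<'E'
from b import *
p=np.load('bal.npy'); Rb=Rn.from_euler('z',p[2])
zg=Rb.apply([-np.sin(np.radians(25)),0,np.cos(np.radians(25))]); xg=Rb.apply([np.cos(np.radians(25)),0,np.sin(np.radians(25))]); yg=Rb.apply([0,1,0])
def delta(grip,out,sgn):
    o=monitor.get_obs(); R0=Rn.from_rotvec(o['tool_rot'])
    ty=sgn*xg; tz=-zg; M=Rn.from_matrix(np.c_[np.cross(ty,tz),ty,tz])
    return (grip+(.054+out)*zg-o['tool_pos'])*1000, np.degrees((M*R0.inv()).as_rotvec())
E
python3 - <<'E'
from g import *
o=monitor.get_obs(); print(o['q'],o['tool_pos'],o['contact_force'])
G=W(p,(-.155,-.035,.111))
for sg in(1,-1): print(sg,*[np.round(v,1) for v in delta(G,.08,sg)])
d=img('top');save(d,'t3.png',(235,140,395,265),3)
s=img('side');save(s,'s3.png',(245,110,395,290),3)
t=cv2.imread('pics/s3.png'); u=cv2.imread('pics/t3.png'); 
c=np.zeros((540,930,3),np.uint8); c[:,:450]=t; c[:375,450:]=u; cv2.imwrite('pics/both3.png',cv2.resize(c,(800,464)))
E
```

```text
[-0.16635255 -0.47971286  1.99577247  0.00225802  1.61969999  1.56414631] [0.42521968 0.00431562 0.34718579] [-0.32247616  1.07901132  0.00588906]
1 [ 1.000e-01  1.200e+00 -1.147e+02] [-22.8 -16.   88.3]
-1 [ 1.000e-01  1.200e+00 -1.147e+02] [ 16.4 -22.1 -88.4]
```

View pics/both3.png

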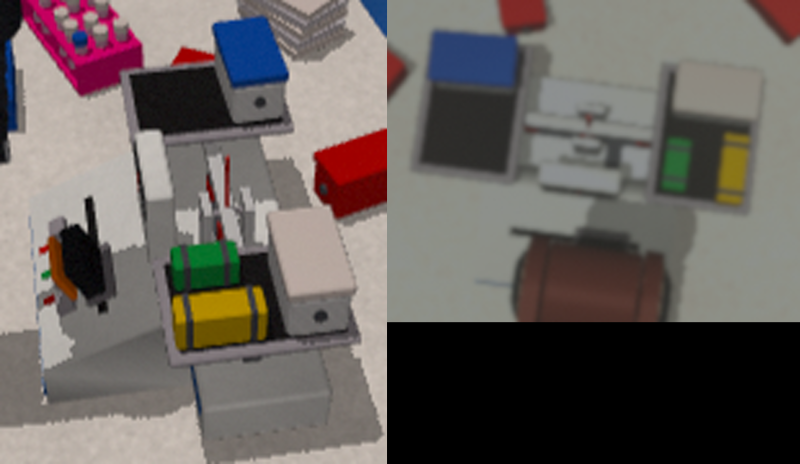

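Both weights stand directly on the right pan beside the white bucket. Next I'll turn to the grip's axes.

Request:
{"api": "arm_command", "payload": {"rows": "0 0 0 -2.3 -1.6 8.8; 0 0 0 -4.6 -3.2 17.7; 0 0 0 -6.8 -4.8 26.5; 0 0 0 -9.1 -6.4 35.3; 0 0 0 -11.4 -8 44.1; 0 0 0 -13.7 -9.6 53; 0 0 0 -16 -11.2 61.8; 0 0 0 -18.2 -12.8 70.6; 0 0 -10 -20.5 -14.4 79.5; 0 0 -20 -22.8 -16 88.3; 0 0 -20 -22.8 -16 88.3; 0 0 -20 -22.8 -16 88.3", "jaw": 0.75}}

```text
t: 17.27
tool_pos: [0.4261, 0.0033, 0.3276]
tool_rot: [2.122, 1.798, 0.398]
contact_force: [0.7, -0.9, -0.4]
opening: 0.064
```

```bash
python3 - <<'E'
from g import *
o=monitor.get_obs(); print(o['q'],o['tool_pos'])
G=W(p,(-.155,-.035,.111))
for x in(15.5,-20.5):
  for y in(28,-28):
    for z in (18,-10):
      X=G+(x*xg+y*yg+z*zg)/1000; t=proj(d,X);q=proj(s,X)
      print(x,y,z,'bal',np.round((t-[235,140])*5),'balside',np.round((q-[245,110])*3.3))
print(*[np.round(v,1) for v in delta(G,.08,1)])
E
```

```text
[-1.67765944e-01 -7.28337874e-01  2.21005698e+00  8.77866380e-04
  1.22363192e+00 -2.62590325e-03] [0.4261208  0.00326292 0.32762743]
15.5 28 18 bal [370. 480.] balside [101. 285.]
15.5 28 -10 bal [373. 464.] balside [119. 306.]
15.5 -28 18 bal [461. 492.] balside [108. 340.]
15.5 -28 -10 bal [462. 476.] balside [126. 360.]
-20.5 28 18 bal [363. 534.] balside [ 61. 304.]
-20.5 28 -10 bal [367. 517.] balside [ 79. 324.]
-20.5 -28 18 bal [453. 546.] balside [ 65. 358.]
-20.5 -28 -10 bal [455. 529.] balside [ 84. 378.]
[ -0.8   2.2 -95.2] [ 0.  -0.   0.3]
```

Predicted tab corners match the image to within about 1 px. Descending.

Request:
{"api": "arm_command", "payload": {"rows": "-1 2 -40 0 0 0; -1 2 -75 0 0 0; -1 2 -95 0 0 0; -1 2 -95 0 0 0; -1 2 -95 0 0 0; -1 2 -95 0 0 0"}}

```text
t: 18.02
tool_pos: [0.4259, 0.0051, 0.2346]
tool_rot: [2.121, 1.796, 0.401]
contact_force: [0.4, -0.5, -0.1]
opening: 0.0641
```

```bash
python3 - <<'E'
from g import *
o=monitor.get_obs(); print(o['q'],o['tool_pos'])
G=W(p,(-.155,-.035,.111))
print(*[np.round(v,1) for v in delta(G,.0,1)],yg)
E
```

```text
[-1.62305212e-01 -6.79116093e-01  2.33617102e+00 -1.78456449e-03
  1.04548354e+00  3.84650278e-03] [0.42593846 0.00511893 0.23462967]
[ 32.8  -5.  -74.7] [0.  0.2 0.3] [0.15929086 0.9872317  0.        ]
```

Request:
{"api": "arm_command", "payload": {"rows": "11 -2 -25 0 0 0; 20 -3 -45 0 0 0; 26 -4 -60 0 0 0; 30 -5 -68 0 0 0; 33 -5 -75 0 0 0; 33 -5 -75 0 0 0; 33 -5 -75 0 0 0"}}

```text
t: 18.9
tool_pos: [0.4592, 0.0001, 0.1602]
tool_rot: [2.12, 1.795, 0.401]
contact_force: [0.1, -0.1, 0.9]
opening: 0.0644
```

```bash
python3 - <<'E'
from g import *
s=img('side'); save(s,'grip.png',(215,140,365,260),5)
G=W(p,(-.155,-.035,.111))
print(*[np.round(v,1) for v in delta(G,.0,1)],monitor.get_obs()['contact_force'])
E
```

```text
[-0.5  0.  -0.4] [0.  0.2 0.3] [-0.14190139 -0.02365359 -0.60595332]
```

View pics/grip.png

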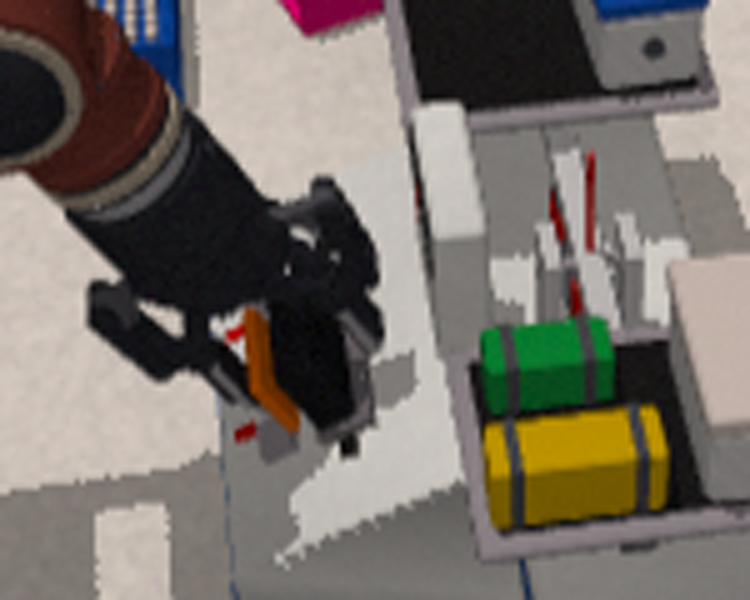

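The fingers straddle the grip: the orange tab is at crop (268,370) and the black block at (320,370), with a finger on either side. Closing.

Request:
{"api": "arm_command", "payload": {"rows": "0 0 0 0 0 0; 0 0 0 0 0 0; 0 0 0 0 0 0; 0 0 0 0 0 0; 0 0 0 0 0 0; 0 0 0 0 0 0; 0 0 0 0 0 0", "jaw": 0, "squeeze": 30}}

```text
t: 19.82
tool_pos: [0.4575, 0.0004, 0.1593]
tool_rot: [2.123, 1.8, 0.396]
contact_force: [-9.5, 2.4, 4.9]
opening: 0.0297
```

Request:
{"api": "arm_command", "payload": {"rows": "1 5 0 0 0 0; 2 10 0 0 0 0; 2 15 0 0 0 0; 3 20 0 0 0 0; 4 25 0 0 0 0; 5 30 0 0 0 0; 5.5 34.5 0 0 0 0; 5.5 34.5 0 0 0 0; 5.5 34.5 0 0 0 0"}}

```text
t: 20.95
tool_pos: [0.463, 0.0352, 0.1593]
tool_rot: [2.123, 1.801, 0.396]
contact_force: [-5.2, 1.5, 5.7]
opening: 0.0298
```

```bash
python3 - <<'E'
from g import *
o=monitor.get_obs(); print((o['tool_pos']-[.4575,.0004,.1593])@yg, o['contact_force'],o['contact_force']@yg,o['opening'])
s=img('side'); save(s,'slid.png',(215,140,365,260),5)
E
```

```text
0.03524464125548856 [-5.15132823  1.45218585  5.73283836] 0.6130843747053557 0.029849460669574224
```

Slid 35.2 mm with low side force. Releasing in place.

Request:
{"api": "arm_command", "payload": {"rows": "0 0 0 0 0 0; 0 0 0 0 0 0; 0 0 0 0 0 0; 0 0 0 0 0 0; 0 0 0 0 0 0; 0 0 0 0 0 0", "jaw": 0.75}}

```text
t: 21.75
tool_pos: [0.463, 0.0351, 0.1594]
tool_rot: [2.123, 1.8, 0.396]
contact_force: [0.6, 0.0, -0.4]
opening: 0.0638
```

Request:
{"api": "arm_command", "payload": {"rows": "-8 1 18 0 0 0; -16 3 36 0 0 0; -25 4 54 0 0 0; -37 6 81 0 0 0; -50 30 110 0 0 0; -50 70 130 0 0 0; -50 120 150 0 0 0; -50 170 150 0 0 0; -50 220 150 0 0 0; -50 220 150 0 0 0; -50 220 150 0 0 0; -50 220 150 0 0 0"}}

```text
t: 23.25
tool_pos: [0.4132, 0.2541, 0.3094]
tool_rot: [2.124, 1.798, 0.396]
contact_force: [0.7, -0.7, 0.0]
opening: 0.0641
```

```bash
python3 - <<'E'
from g import *
s0=s; d0=d
s=img('side'); d=img('top')
save(s,'end.png',(215,110,395,270),4)
for nm,v,bx in(('side',s,(240,150,310,260)),('top',d,(290,215,345,262)),('side0',s0,(240,150,310,260)),('top0',d0,(290,215,345,262))):
    hsv=cv2.cvtColor(v['frame'],cv2.COLOR_RGB2HSV)[bx[1]:bx[3],bx[0]:bx[2]]
    m=cv2.inRange(hsv,np.array((7,130,60)),np.array((20,255,255))); ys,xs=np.nonzero(m)
    if len(xs): print(nm,len(xs),xs.mean()+bx[0],ys.mean()+bx[1])
for a in(0,.035):
    X=W(p,(-.155,-.035,.111))+(-.0205)*xg+a*yg+.018*zg; print(a,proj(s,X),proj(d,X))
o=monitor.get_obs(); print(o['t'],o['tool_pos'],o['contact_force'])
E
```

```text
side 116 266.8189655172414 204.05172413793105
top 46 304.82608695652175 243.7826086956522
side0 128 267.859375 213.8828125
top0 44 316.47727272727275 245.38636363636363
0 [264.04282025 210.18782429] [316.60827558 248.00059174]
0.035 [263.16940337 200.05145753] [305.35348551 246.46348556]
23.35 [0.41324364 0.25406536 0.30959983] [0.01907472 0.52662867 0.21869538]
```

View pics/end.png

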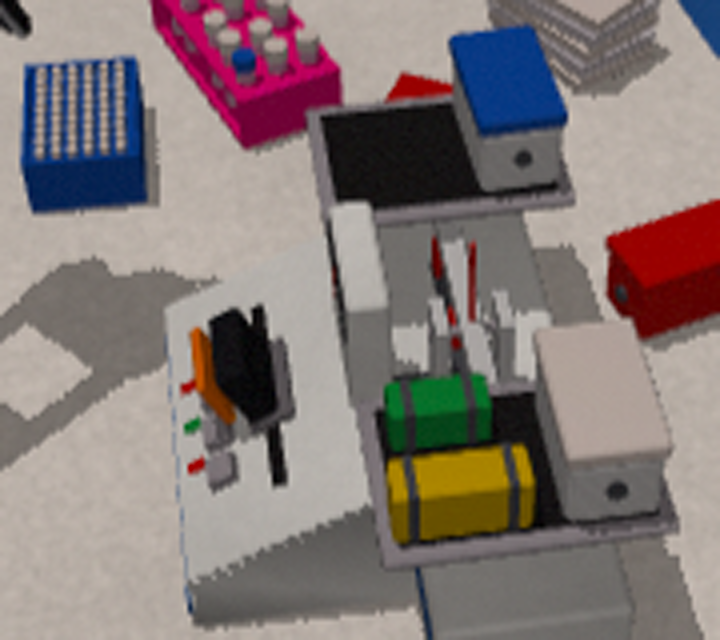

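The orange tab at crop (212,375) has moved one notch, to the green mark, and sits out from the block. Both weights and both buckets are in place. Waiting for the beam to settle, then checking level and latch numerically.

Request:
{"api": "arm_command", "payload": {"rows": "0 0 0 0 0 0; 0 0 0 0 0 0; 0 0 0 0 0 0; 0 0 0 0 0 0; 0 0 0 0 0 0; 0 0 0 0 0 0; 0 0 0 0 0 0; 0 0 0 0 0 0; 0 0 0 0 0 0; 0 0 0 0 0 0; 0 0 0 0 0 0; 0 0 0 0 0 0"}}

```text
t: 24.85
tool_pos: [0.4132, 0.2541, 0.3096]
tool_rot: [2.125, 1.798, 0.396]
contact_force: [0.3, -0.2, -0.8]
opening: 0.0639
```

```bash
python3 - <<'E'
from g import *
s2=img('side')
T0=cv2.cvtColor(s['frame'],6+1); T2=cv2.cvtColor(s2['frame'],7)
# template shift of bucket fronts/lids since the start
for nm,(x0,y0,x1,y1) in (('blue lid',(322,112,362,162)),('white lid',(345,188,388,248)),('ref indicator',(296,160,312,195))):
    r=cv2.matchTemplate(T2[y0-8:y1+8,x0-8:x1+8],T0[y0:y1,x0:x1],cv2.TM_CCOEFF_NORMED); _,v,_,l=cv2.minMaxLoc(r)
    x,y=l; sub=lambda a,b,c:(a-c)/(2*(a-2*b+c)) if 1 else 0
    dy=y-8+(sub(r[y-1,x],r[y,x],r[y+1,x])); dx=x-8+sub(r[y,x-1],r[y,x],r[y,x+1])
    print(nm,round(v,3),round(dx,2),round(dy,2))
for y in(.14,-.14):
    print('px per 0.025rad',proj(s,W(p,(.05,y,.2)))-proj(s,W(p,(.05,y,.2+.025*.14))))
E
```

```text
blue lid 0.998 0.01 -0.05
white lid 0.971 0.12 0.06
ref indicator 0.999 0.01 0.05
px per 0.025rad [-0.03813448  1.03477377]
px per 0.025rad [-0.10188502  1.03566331]
```

```bash
python3 -c "
from h import *
print(workorder.finish_job())"
```

```text
the job is handed in; nothing more can be done
None
```

I stood the green (50 g) and yellow (100 g) weights on the right pan beside the white-lidded bucket. I then squeezed the latch tab, slid the grip one notch to the middle one, let go and backed the arm off. The job was handed in at about 25 s of the 72 s allowed; no verdict is reported.

- **Grip travel:** the tool moved 35.2 mm along the slide. The tab's shift in the images gives about 34 mm (side) and 36 mm (top).
- **Latch:** the tab's image position fits it being snapped out. That is judged from shifts of about a pixel.
- **Beam:** both bucket lids moved less than 0.15 px since the start, where 0.025 rad would be about 1 px. The beam therefore looks level, but a level beam cannot by itself show that it is free.
- **Pans and contact:** both weights and both buckets were on their pans in the last picture. The tool force was within noise, so the arm was touching nothing.

No check failed; the 2 mm difference between the two camera estimates is within pixel accuracy.

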